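# Reload the two tape stands at the packing bench

## Robot

A 6-joint arm with a two-finger parallel gripper is mounted at the origin on the work surface. World frame = base frame: x ahead of the robot, y to its left, z up, the work surface at z = 0. Lengths are in m, angles in rad, forces in N, time in s.
With the tool pointing down it reaches from about 0.4 to 0.825 m from the base axis. Payload 7 kg.
Tool frame: the origin (TCP) lies on the centre line of the jaws, within the pads' length; the fingertips stand 22 mm ahead of it and the grasp point (between the pads) lies 3 mm ahead of it; z points along the fingers, y is the direction in which the jaws open and shut (so a half turn about z gives the same grasp; the last joint's range is limited). The gripper opens to 88 mm and grips with 3 to 60 N. Pads are 19 mm wide; open, the fingers measure 130 mm over their backs; the gripper's body (78 mm by 193 mm) begins 47 mm behind the grasp point.
Start: joints at [0.288, 0.359, 0.012, 0, -1.224, -0.288], TCP at [0.675, -0, 0.249] pointing down, gripper open.
Joint ranges: [-3.07, 3.07], [-1.43, 2.12], [-1.02, 1.25], [-3.03, 1.67], [-3.05, -0], [-3.03, 3.03]. Speed limits (rad/s): [2.39, 2.39, 3.01, 3.14, 3.14, 3.14].

## Interface

Orientations are given as [roll, pitch, yaw] about the fixed x, y, z axes, in that order (R = Rz(yaw) Ry(pitch) Rx(roll)).
In Python, from station import arm gives the robot as it stands. The module is installed in compiled form; this text tells all that it offers.
- The arm moves only by the tool arm_command, never from a script. Its argument "motion" is a list of rows, each a list of 3 entries, a list of its own where there are three numbers: the shift along the tool's x, y, z in mm, then the turn, a rotation vector about the tool's x, y, z in degrees, then the opening, from 0 (shut) to 1 (fully open). In form: [[[tx, ty, tz], [wx, wy, wz], grip], ...]. A call has 1 to 20 rows; each row shifts and turns the commanded pose from where the row before left it, along the tool's axes as they then stand; what a row does not reach is not made up. A row lasts 1/12 s, in which the tool goes at most 41.7 mm and 7.16 degrees, less where a joint would pass 70% of its speed; a pose out of reach is approached as far as the arm can. A call is refused whole if a number of a shift passes 41.7 or a number of a turn 7.16, either way. A call with a gripper value outside its range is refused whole. The fingers move at their own pace and stop on an object; "newtons" is the grip in N (left out, the last holds). Time passes only in rows, so rows that do not move let the fingers close. It gives the time, the measured TCP pose, the force and the opening at its end, in the units of the state.
- arm.get_state(): the state, without advancing time (a new reading comes with each control period).
- arm.grab_frame(name): name is "scene" or "side" or "wrist"; returns the picture (420x560x3 uint8, red, green, blue); there is no depth.
- arm.camera_info(name): a dict with "fov_y" (degrees; the focal length in pixels is half the picture's height over the tangent of half this angle, whatever the lens; pixels are square), "cx", "cy" (the principal point, pixels), "view" (4x4, takes a point from world to camera coordinates); the wrist camera has in their place "tool_from_camera" (4x4, takes a point from camera to tool coordinates, whose origin is the TCP and whose axes are the flange's). Camera axes: x right, y down, z forward; pixel columns grow to the right and rows downward; lengths in m; the calibration is good to about 2 mm. The wrist camera is an equidistant fisheye: a pixel r from the principal point sees the ray r / f radians off the axis. A picture is of the moment at which its call begins: read the wrist's pose just before it. camera_info takes no time and is no camera call.
- arm.job_done(): hands the job in, once; it reports no verdict.
The state is a dict: "t": time; "q": joint angles; "qd": joint speeds; "joint_efforts": joint torques, N m; "eef_pos": TCP position; "ee_rot": TCP orientation; "force": force on the tool from outside, world axes, zero at the start; "moment": the same for the moment, N m; "width": finger opening in m.
Only numpy, scipy, OpenCV 4.12 (cv2) and the standard library are available. Lean on these libraries where they do the work, as an engineer would, in place of code of your own. Each camera call takes 0.05 s, during which the arm holds its last target. There are 200 camera calls.

## Task

Put the tape rolls back on their stands, each lying flat with the post through its core: on the white stand the brown roll at the bottom and the red one on top of it, on the wooden stand the blue roll at the bottom and the yellow one on top of it. Let go of them all, and leave the stamp, the ink pad and the pen pot standing where they are.

Things in the scene. Friction and masses are not known exactly. Their poses are not given: they have to be found in the camera images.
- parcel_stand: White stand, fixed to the bench, for the parcel tapes: round base 80 mm in diameter and 12 mm thick, with an upright white post in its middle, 16 mm in diameter and 54 mm tall above the base (top 66 mm above the bench, slightly tapered over its last 8 mm). Origin: centre of the base's underside, on the bench; z up along the post.
- gift_stand: Light wooden stand, fixed to the bench, for the gift tapes: square base 78 by 78 mm and 12 mm thick, with an upright wooden post in its middle, 16 mm in diameter and 44 mm tall above the base (top 56 mm above the bench, slightly tapered over its last 8 mm). Origin: centre of the base's underside, on the bench; z up along the post.
- brown_roll: Roll of brown adhesive tape on a cardboard core, lying flat and loose: outer diameter 60 mm, width (height) 25 mm, core hole 34 mm diameter right through, about 40 to 100 g. Rigid. Origin: centre of its underside; z up.
- red_roll: Roll of red adhesive tape on a cardboard core, lying flat and loose: outer diameter 60 mm, width (height) 25 mm, core hole 34 mm diameter right through, about 40 to 100 g. Rigid. Origin: centre of its underside; z up.
- blue_roll: Roll of blue adhesive tape on a cardboard core, lying flat and loose: outer diameter 60 mm, width (height) 20 mm, core hole 34 mm diameter right through, about 40 to 100 g. Rigid. Origin: centre of its underside; z up.
- yellow_roll: Roll of yellow adhesive tape on a cardboard core, lying flat and loose: outer diameter 60 mm, width (height) 20 mm, core hole 34 mm diameter right through, about 40 to 100 g. Rigid. Origin: centre of its underside; z up.
- stamp: Bystander: loose rubber stamp with a wooden block 36 x 26 mm and a dark knob handle, 52 mm tall. Origin: centre of its underside.
- ink_pad: Bystander: loose metal ink pad 50 x 36 x 14 mm with a green top. Origin: centre of its underside.
- pen_pot: Bystander: white square pot 85 x 85 x 100 mm, loose, with scissors and pens standing in it up to 195 mm above the bench. Origin: centre of its underside.
Mind the look-alikes: they are no part of the job. Of the things that look like the yellow_roll, the largest one is meant.

How it is judged:
At the end, for the whole second after the job is handed in: Brown then red on the white stand, blue then yellow on the wooden one, each round its post (centre within 12 mm of its axis), at its stacked height within 4 mm, level within 0.08 rad, released, at rest; stamp, ink pad and pen pot within 25 mm of where they stood (horizontal distance between each of brown_roll, red_roll and parcel_stand below 0.012 m and z of brown_roll in the frame of parcel_stand between 0.008 and 0.016 m and angle between the z axis of each of brown_roll, red_roll and the z axis of parcel_stand, either way round below 0.08 rad and linear speed of each of brown_roll, red_roll, blue_roll, yellow_roll below 0.01 m/s and z of red_roll in the frame of parcel_stand between 0.033 and 0.041 m and horizontal distance between each of blue_roll, yellow_roll and gift_stand below 0.012 m and z of blue_roll in the frame of gift_stand between 0.008 and 0.016 m and angle between the z axis of each of blue_roll, yellow_roll and the z axis of gift_stand, either way round below 0.08 rad and z of yellow_roll in the frame of gift_stand between 0.028 and 0.036 m and distance of each of stamp, ink_pad, pen_pot from where it was at the start of the episode below 0.025 m); the robot touches nothing.
It fails at once if the stamp is shoved more than 25 mm or tipped over (distance of stamp from where it was at the start of the episode above 0.025 m or angle between stamp's own z axis and vertical above 0.5 rad).
It fails at once if the ink pad is shoved more than 25 mm or tipped over (distance of ink_pad from where it was at the start of the episode above 0.025 m or angle between ink_pad's own z axis and vertical above 0.5 rad).
It fails at once if the pen pot is shoved more than 25 mm or tipped over (distance of pen_pot from where it was at the start of the episode above 0.025 m or angle between pen_pot's own z axis and vertical above 0.5 rad).
It also fails if it takes over 93 s, if anything falls off the work surface, if the arm or the gripper's body presses on something with over 40 N, if the wrist force passes 120 N, or if a joint passes its speed limit or range.

## Working session

There is one attempt and no reset: what is moved stays moved. The work goes in short steps, Python scripts to look and compute and a tool call to move; the robot and the scene stay as the last step left them, time stands still between calls to the robot, and variables do not carry over. Pictures are saved under pics/ and viewed, on a budget of 14 in all, crops included, one or two more only if the job needs it, and the job is handed in when it is done.

Besides the shell and the picture viewer there is one more tool, called after "Call:" as name(argument=value, ...), one argument or row to a line, values as JSON. arm_command: Moves the arm, as the interface text tells. Its arguments: {"type":"object","properties":{"motion":{"type":"array","items":{"type":"array"}},"newtons":{"type":"number"}},"required":["motion"]}

```bash
mkdir -p pics; python3 - <<'E'
from station import arm
import cv2,numpy as np
for n in ["scene","side","wrist"]:
    s=arm.get_state(); im=arm.grab_frame(n); cv2.imwrite(f"pics/{n}0.png",im[:,:,::-1]); 
    i=arm.camera_info(n); print(n,{k:(np.round(v,4).tolist() if hasattr(v,'__len__') else v) for k,v in i.items()})
print(s)
a=cv2.imread("pics/scene0.png");b=cv2.imread("pics/side0.png")
E
```

```text
scene {'fov_y': 57.640938376767906, 'cx': 278.50205079080615, 'cy': 212.99632031933803, 'view': [[-0.2013, 0.9793, -0.0197, 0.2205], [0.7513, 0.1415, -0.6446, -0.365], [-0.6285, -0.1445, -0.7643, 1.2032], [0.0, 0.0, 0.0, 1.0]]}
side {'fov_y': 49.96060956928997, 'cx': 278.52023144596706, 'cy': 210.18032034828408, 'view': [[0.732, -0.6809, -0.024, -0.4918], [-0.3929, -0.3932, -0.8313, 0.2158], [0.5566, 0.618, -0.5553, 0.8096], [0.0, 0.0, 0.0, 1.0]]}
wrist {'fov_y': 65.70646984690485, 'cx': 282.6135203635917, 'cy': 211.21191937123925, 'tool_from_camera': [[0.0011, -0.9615, -0.2746, 0.0748], [1.0, 0.0007, 0.0016, -0.0005], [-0.0014, -0.2746, 0.9615, -0.1365], [0.0, 0.0, 0.0, 1.0]]}
{'t': 0.1, 'q': array([ 2.88113010e-01,  3.59305278e-01,  1.11528837e-02, -3.33105157e-04,
       -1.22408556e+00, -2.88101682e-01]), 'qd': array([-4.97282355e-04,  1.35098770e-04,  2.09100149e-03, -8.62632875e-05,
        5.63023941e-05, -2.59548916e-04]), 'joint_efforts': array([-1.42273191e-03, -5.84165347e+01,  2.93752134e+01,  7.01551259e+00,
        1.01412315e-02, -6.66964229e-05]), 'eef_pos': array([ 6.74595624e-01, -6.75021629e-06,  2.47719422e-01]), 'ee_rot': array([ 3.14012146e+00, -1.09403542e-04, -1.57089834e+00]), 'force': array([-0.17376284,  0.00209201,  0.39336043]), 'moment': array([-0.04617227,  0.0045751 ,  0.01203413]), 'width': 0.08730909549573948}
```

View pics/scene0.png

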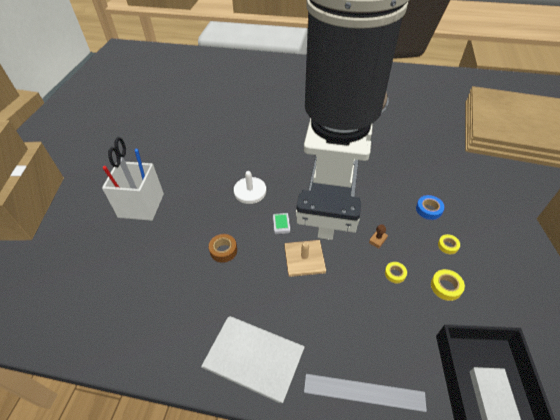

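View pics/side0.png

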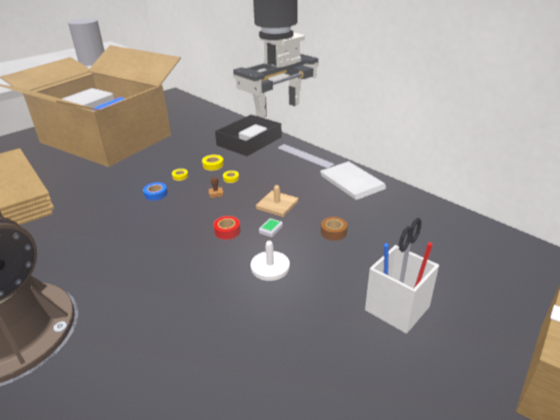

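View pics/wrist0.png

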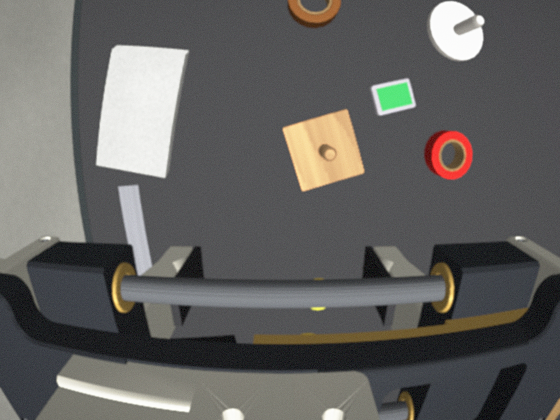

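The scene view shows the big yellow roll at (448,285), blue (431,207), brown (223,248), the white stand (250,190), the wooden stand (305,258), the stamp (378,237) and the ink pad (282,223). Red is hidden there but is at (227,227) in the side view. Next I measure them by colour.

```bash
cat > h.py <<'E'
import numpy as np, cv2
from station import arm
from scipy.spatial.transform import Rotation as Ro
HSV={'yellow':((24,150,120),(34,255,255)),'blue':((100,150,100),(125,255,255)),'red':((0,200,120),(4,255,255)),
 'brown':((6,140,50),(14,255,255)),'green':((50,120,100),(85,255,255)),'wood':((12,50,130),(22,170,255)),'white':((0,0,200),(180,30,255))}
def pose(s):
    T=np.eye(4);T[:3,:3]=Ro.from_euler('xyz',s['ee_rot']).as_matrix();T[:3,3]=s['eef_pos'];return T
def cam(n,s):
    i=arm.camera_info(n);i['f']=210/np.tan(np.radians(i['fov_y']/2))
    i['W']=pose(s)@np.array(i['tool_from_camera']) if n=='wrist' else np.linalg.inv(i['view']);i['fish']=n=='wrist';return i
def cast(i,uv,z):
    d=np.array([uv[0]-i['cx'],uv[1]-i['cy']])/i['f']
    if i['fish']:
        r=np.hypot(*d);v=np.r_[d*(np.sin(r)/max(r,1e-9)),np.cos(r)]
    else: v=np.r_[d,1]
    v=i['W'][:3,:3]@v;o=i['W'][:3,3];return (o+v*(z-o[2])/v[2])[:2]
def blobs(im,col,amin=60):
    """outer contours: (area, bbox centre, hull)"""
    m=cv2.inRange(cv2.cvtColor(im,cv2.COLOR_RGB2HSV),*map(np.array,HSV[col]))
    m=cv2.morphologyEx(m,cv2.MORPH_CLOSE,np.ones((3,3)))
    out=[]
    for c in cv2.findContours(m,cv2.RETR_EXTERNAL,cv2.CHAIN_APPROX_NONE)[0]:
        if cv2.contourArea(c)>=amin: out.append(cv2.convexHull(c)[:,0].astype(float))
    return out
def centre(i,hull,z):
    """min enclosing circle of hull cast on plane z"""
    p=np.array([cast(i,u,z) for u in hull],np.float32)
    c,r=cv2.minEnclosingCircle(p);return np.round(np.r_[c,r]*1000).astype(int)
def look(n,cols,save=None):
    s=arm.get_state();im=arm.grab_frame(n);i=cam(n,s)
    if save: cv2.imwrite(save,im[:,:,::-1])
    for c in cols:
        z={'green':.014,'wood':.012,'white':.012,'blue':.012,'yellow':.012}.get(c,.015)
        for h in blobs(im,c): print(n,c,h.mean(0).round().astype(int),'x,y,r mm',centre(i,h,z))
E
python3 - <<'E'
from h import *
look('scene',HSV);look('side',HSV);look('wrist',['red','brown','green','wood','white'])
i=cam('side',arm.get_state())
print('stamp',cast(i,(215,193),0.01),cast(cam('scene',arm.get_state()),(379,240),.01), 'post w',cast(i,(269,243),.066),'post g',cast(i,(277,186),.056))
E
```

```text
scene yellow [448 284] x,y,r mm [638 248  36]
scene yellow [395 273] x,y,r mm [628 149  25]
scene yellow [449 245] x,y,r mm [535 257  26]
scene blue [429 206] x,y,r mm [435 224  38]
scene brown [222 255] x,y,r mm [ 645 -213   29]
scene brown [380 232] x,y,r mm [533 112  20]
scene green [280 220] x,y,r mm [ 543 -108   21]
scene wood [105 399] x,y,r mm [ 956 -321  206]
scene wood [449 282] x,y,r mm [632 251  19]
scene wood [305 260] x,y,r mm [628 -40  56]
scene wood [222 245] x,y,r mm [ 630 -221   31]
scene wood [378 238] x,y,r mm [547 111  21]
scene wood [  7 192] x,y,r mm [ 568 -804   56]
scene wood [ 29 152] x,y,r mm [ 441 -839   58]
scene wood [ 18 105] x,y,r mm [  257 -1028   124]
scene wood [511 115] x,y,r mm [ 63 477 211]
scene wood [479  40] x,y,r mm [-510  464  436]
scene wood [154  26] x,y,r mm [-492 -748  548]
scene white [493 391] x,y,r mm [832 311  46]
scene white [256 354] x,y,r mm [850 -96  90]
scene white [250 189] x,y,r mm [ 454 -204   41]
scene white [ 18 170] x,y,r mm [ 502 -815   21]
scene white [130 178] x,y,r mm [ 467 -523   66]
scene white [339 144] x,y,r mm [217
[... 1286 characters left out ...]
ood [554 411] x,y,r mm [-80 598  61]
wrist wood [449 290] x,y,r mm [437 151  38]
wrist wood [116 290] x,y,r mm [912 151  37]
wrist wood [452 156] x,y,r mm [461 -42  20]
wrist wood [321 152] x,y,r mm [627 -42  55]
wrist wood [314  14] x,y,r mm [ 638 -219   30]
wrist white [333 413] x,y,r mm [585 403  21]
wrist white [232 412] x,y,r mm [764 403  21]
wrist white [117 395] x,y,r mm [986 392 148]
wrist white [133 226] x,y,r mm [868  60  60]
wrist white [390  96] x,y,r mm [ 545 -108   28]
wrist white [129  96] x,y,r mm [850 -97  91]
wrist white [454  29] x,y,r mm [ 451 -207   45]
stamp [0.54086292 0.1003503 ] [0.55163399 0.11227737] post w [ 0.45328188 -0.20955212] post g [ 0.62631287 -0.04550532]
```

Now I approach brown and take one closer look on the way.

Call:
arm_command(
  motion=[
    [[25,9,20],[0,0,0],1],
    [[25,9,20],[0,0,0],1],
    [[25,9,20],[0,0,0],1],
    [[25,8,20],[0,0,0],1],
    [[0,0,0],[0,0,0],1],
    [[0,0,0],[0,0,0],1],
  ],
)

```text
t: 0.8
eef_pos: [0.6388, -0.1014, 0.1673]
ee_rot: [3.139, -0.0, -1.573]
force: [1.1, 0.4, 0.7]
width: 0.0876
```

```bash
python3 - <<'E'
from h import *
look('wrist',['red','brown','green','wood','white'],'pics/w1.png');s=arm.get_state();print(s['t'],s['eef_pos'],s['ee_rot'],s['force'])
E
```

```text
wrist red [438 250] x,y,r mm [467 -44  29]
wrist brown [282  73] x,y,r mm [ 640 -218   31]
wrist green [381 198] x,y,r mm [ 544 -108   22]
wrist wood [449 292] x,y,r mm [452   2  29]
wrist wood [116 290] x,y,r mm [823  -1  30]
wrist wood [290 249] x,y,r mm [627 -45  52]
wrist wood [281  74] x,y,r mm [ 640 -219   31]
wrist white [232 414] x,y,r mm [709 198  17]
wrist white [333 413] x,y,r mm [569 198  17]
wrist white [118 396] x,y,r mm [882 188 115]
wrist white [379 196] x,y,r mm [ 545 -108   29]
wrist white [ 84 178] x,y,r mm [ 853 -112   86]
wrist white [459 104] x,y,r mm [ 452 -207   44]
0.85 [ 0.63996992 -0.10057274  0.16846485] [ 3.14122861e+00 -2.87810567e-04 -1.57173140e+00] [-0.07283583  0.42794751 -0.05240577]
```

Call:
arm_command(
  motion=[
    [[29,0,0],[0,0,0],1],
    [[29,0,12],[0,0,0],1],
    [[29,0,20],[0,0,0],1],
    [[29,0,25],[0,0,0],1],
    [[0,0,30],[0,0,0],1],
    [[0,0,30],[0,0,0],1],
    [[0,0,15],[0,0,0],1],
    [[0,0,7],[0,0,0],1],
    [[0,0,3],[0,0,0],1],
    [[0,0,0],[0,0,0],1],
    [[0,0,0],[0,0,0],0.5],
    [[0,0,0],[0,0,0],0.5],
    [[0,0,0],[0,0,0],0.5],
    [[0,0,0],[0,0,0],0.5],
    [[0,0,0],[0,0,0],0.5],
    [[0,0,0],[0,0,0],0.5],
    [[0,0,0],[0,0,0],0.5],
  ],
  newtons=20,
)

```text
t: 2.27
eef_pos: [0.6403, -0.216, 0.0273]
ee_rot: [-3.141, -0.0, -1.571]
force: [-0.6, 1.5, 5.1]
width: 0.06
```

Call:
arm_command(
  motion=[
    [[0,0,-20],[0,0,0],0.5],
    [[0,0,-30],[0,0,0],0.5],
    [[0,0,-30],[0,0,0],0.5],
    [[-1,20,-5],[0,0,0],0.5],
    [[-2,34,0],[0,0,0],0.5],
    [[-2,34,0],[0,0,0],0.5],
    [[-2,34,0],[0,0,0],0.5],
    [[-1,34,0],[0,0,0],0.5],
    [[-1,22,0],[0,0,0],0.5],
    [[0,10,0],[0,0,0],0.5],
    [[0,0,0],[0,0,0],0.5],
    [[0,0,0],[0,0,0],0.5],
    [[0,0,0],[0,0,0],0.5],
  ],
)

```text
t: 3.35
eef_pos: [0.4535, -0.2071, 0.1118]
ee_rot: [-3.14, -0.0, -1.57]
force: [0.3, -0.2, -0.1]
width: 0.0603
```

```bash
python3 - <<'E'
from h import *
s=arm.get_state();print(s['t'],s['eef_pos'],s['width'])
a=arm.grab_frame('scene')[130:300,130:400];b=arm.grab_frame('side')[150:320,150:420]
cv2.imwrite('pics/b1.png',cv2.resize(np.hstack([a,b]),(800,252))[:,:,::-1])
E
```

```text
3.35 [ 0.45346017 -0.20714346  0.11182827] 0.06025961303139621
```

View pics/b1.png

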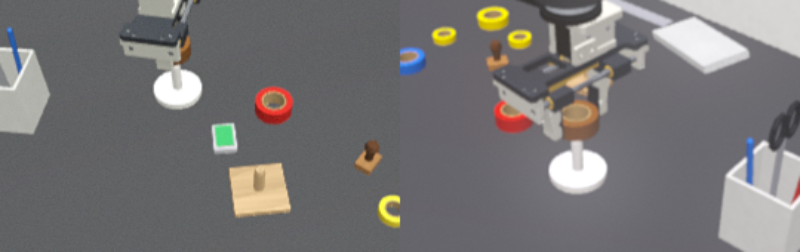

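Brown hangs level above the white post in both views (posts at (177,75) and (577,152) of the strip), so I lower it, let go and rise.

Call:
arm_command(
  motion=[
    [[0,0,15],[0,0,0],0.5],
    [[0,0,20],[0,0,0],0.5],
    [[0,0,20],[0,0,0],0.5],
    [[0,0,10],[0,0,0],0.5],
    [[0,0,5],[0,0,0],0.5],
    [[0,0,1],[0,0,0],0.5],
    [[0,0,0],[0,0,0],0.5],
    [[0,0,0],[0,0,0],1],
    [[0,0,0],[0,0,0],1],
    [[0,0,0],[0,0,0],1],
    [[0,0,0],[0,0,0],1],
    [[0,0,0],[0,0,0],1],
    [[0,0,-15],[0,0,0],1],
    [[0,0,-30],[0,0,0],1],
    [[0,0,-40],[0,0,0],1],
    [[0,0,-20],[0,0,0],1],
    [[-20,-5,0],[0,0,0],1],
    [[-20,-5,0],[0,0,0],1],
    [[0,0,0],[0,0,0],1],
  ],
)

```text
t: 5.03
eef_pos: [0.4629, -0.1653, 0.1466]
ee_rot: [-3.139, 0.0, -1.57]
force: [-0.4, 0.2, -0.3]
width: 0.0876
```

```bash
python3 - <<'E'
from h import *
s=arm.get_state();print(s['t'],s['eef_pos'],s['width'],s['force'])
look('side',['red','brown'],'pics/s2.png')
i=cam('side',s);im=cv2.imread('pics/s2.png')[150:320,150:420];cv2.imwrite('pics/s2c.png',cv2.resize(im,None,fx=2,fy=2))
E
```

```text
5.0333 [ 0.46288966 -0.1652967   0.14657745] 0.08755218525929215 [-0.4362864   0.19240258 -0.30371784]
side brown [268 256] x,y,r mm [ 467 -193   30]
```

View pics/s2c.png

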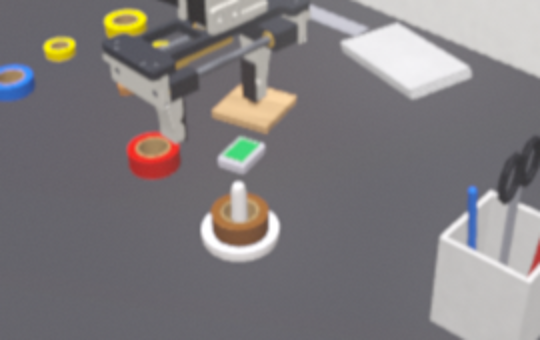

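Brown sits flat on the white stand (crop 240,215). Red next.

Call:
arm_command(
  motion=[
    [[-20,-1,0],[0,0,0],1],
    [[-30,-1,0],[0,0,0],1],
    [[-30,-1,10],[0,0,0],1],
    [[-30,0,20],[0,0,0],1],
    [[-11,0,30],[0,0,0],1],
    [[0,0,30],[0,0,0],1],
    [[0,0,18],[0,0,0],1],
    [[0,0,8],[0,0,0],1],
    [[0,0,4],[0,0,0],1],
    [[0,0,0],[0,0,0],1],
    [[0,0,0],[0,0,0],0.5],
    [[0,0,0],[0,0,0],0.5],
    [[0,0,0],[0,0,0],0.5],
    [[0,0,0],[0,0,0],0.5],
    [[0,0,0],[0,0,0],0.5],
    [[0,0,0],[0,0,0],0.5],
  ],
)

```text
t: 6.42
eef_pos: [0.4655, -0.0459, 0.0262]
ee_rot: [-3.14, 0.0, -1.571]
force: [-0.1, 0.5, 5.2]
width: 0.0593
```

Call:
arm_command(
  motion=[
    [[0,0,-20],[0,0,0],0.5],
    [[0,0,-30],[0,0,0],0.5],
    [[0,0,-35],[0,0,0],0.5],
    [[20,1,-5],[0,0,0],0.5],
    [[32,2,0],[0,0,0],0.5],
    [[32,3,0],[0,0,0],0.5],
    [[32,3,0],[0,0,0],0.5],
    [[30,3,0],[0,0,0],0.5],
    [[16,1,0],[0,0,0],0.5],
    [[0,0,0],[0,0,0],0.5],
    [[0,0,0],[0,0,0],0.5],
  ],
)

```text
t: 7.33
eef_pos: [0.4514, -0.2088, 0.1153]
ee_rot: [3.141, 0.0, -1.573]
force: [0.3, 1.0, -0.5]
width: 0.059
```

```bash
python3 - <<'E'
from h import *
s=arm.get_state();print(s['t'],s['eef_pos'],s['width'])
a=arm.grab_frame('scene')[130:300,130:400];b=arm.grab_frame('side')[150:320,150:420]
cv2.imwrite('pics/r1.png',cv2.resize(np.hstack([a,b]),(800,252))[:,:,::-1])
E
```

```text
7.3333 [ 0.45140672 -0.20878927  0.1152877 ] 0.05900573178976078
```

View pics/r1.png

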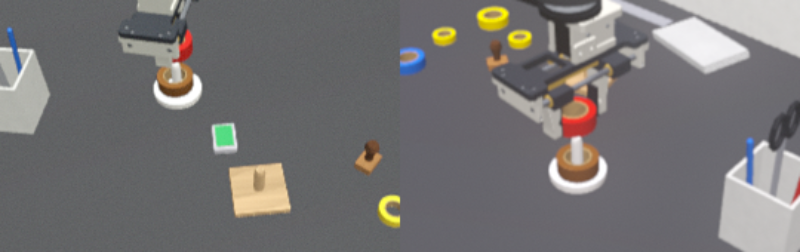

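Call:
arm_command(
  motion=[
    [[0,0,12],[0,0,0],0.5],
    [[0,0,17],[0,0,0],0.5],
    [[0,0,14],[0,0,0],0.5],
    [[0,0,5],[0,0,0],0.5],
    [[0,0,1],[0,0,0],0.5],
    [[0,0,0],[0,0,0],0.5],
    [[0,0,0],[0,0,0],1],
    [[0,0,0],[0,0,0],1],
    [[0,0,0],[0,0,0],1],
    [[0,0,0],[0,0,0],1],
    [[0,0,0],[0,0,0],1],
    [[0,0,-15],[0,0,0],1],
    [[0,0,-35],[0,0,0],1],
    [[0,0,-35],[0,0,0],1],
    [[-10,0,-20],[0,0,0],1],
  ],
)

```text
t: 8.68
eef_pos: [0.4531, -0.199, 0.1751]
ee_rot: [-3.138, -0.001, -1.571]
force: [0.2, -0.5, 0.6]
width: 0.0873
```

Call:
arm_command(
  motion=[
    [[-20,-3,0],[0,0,0],1],
    [[-35,-6,0],[0,0,0],1],
    [[-35,-6,0],[0,0,0],1],
    [[-35,-6,0],[0,0,0],1],
    [[-35,-6,0],[0,0,0],1],
    [[-35,-6,0],[0,0,0],1],
    [[-35,-6,0],[0,0,0],1],
    [[-35,-6,0],[0,0,0],1],
    [[-35,-6,0],[0,0,0],1],
    [[-35,-6,0],[0,0,0],1],
    [[-35,-6,0],[0,0,0],1],
    [[-35,-6,0],[0,0,0],1],
    [[-35,-6,0],[0,0,0],1],
    [[-35,-6,0],[0,0,0],1],
    [[-35,-6,0],[0,0,0],1],
    [[-20,-3,0],[0,0,0],1],
    [[0,0,0],[0,0,0],1],
    [[0,0,0],[0,0,0],1],
  ],
)

```text
t: 10.18
eef_pos: [0.5417, 0.3329, 0.1708]
ee_rot: [3.141, -0.001, -1.569]
force: [-0.5, -1.1, -0.7]
width: 0.0873
```

```bash
python3 - <<'E'
from h import *
s=arm.get_state();print(s['t'],s['eef_pos'],s['width'],s['ee_rot'])
look('wrist',['blue','yellow','brown'],'pics/w3.png');look('side',['red','brown'],'pics/s3.png')
cv2.imwrite('pics/v3.png',np.hstack([cv2.resize(cv2.imread('pics/w3.png'),(400,300)),cv2.resize(cv2.imread('pics/s3.png')[150:353,150:420],(400,300))]))
E
```

```text
10.1833 [0.54170596 0.33292195 0.17084148] 0.08725157869031298 [ 3.14082022e+00 -7.27891072e-04 -1.56946263e+00]
wrist blue [389  91] x,y,r mm [435 223  32]
wrist yellow [202 111] x,y,r mm [624 249  26]
wrist yellow [202  21] x,y,r mm [622 154  20]
```

View pics/v3.png

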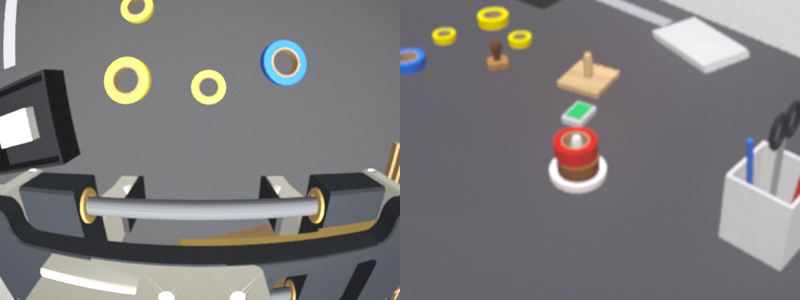

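Red sits on brown (right half, 575,150). The wrist view shows blue at left-half (285,62) and big yellow at (127,80). Picking blue.

Call:
arm_command(
  motion=[
    [[20,20,0],[0,0,0],1],
    [[30,29,0],[0,0,0],1],
    [[30,29,0],[0,0,0],1],
    [[20,20,15],[0,0,0],1],
    [[10,9,30],[0,0,0],1],
    [[0,0,30],[0,0,0],1],
    [[0,0,30],[0,0,0],1],
    [[0,0,25],[0,0,0],1],
    [[0,0,10],[0,0,0],1],
    [[0,0,5],[0,0,0],1],
    [[0,0,0],[0,0,0],1],
    [[0,0,0],[0,0,0],0.5],
    [[0,0,0],[0,0,0],0.5],
    [[0,0,0],[0,0,0],0.5],
    [[0,0,0],[0,0,0],0.5],
    [[0,0,0],[0,0,0],0.5],
    [[0,0,0],[0,0,0],0.5],
  ],
)

```text
t: 11.7
eef_pos: [0.4353, 0.2224, 0.0272]
ee_rot: [-3.141, 0.001, -1.571]
force: [-2.2, -0.0, 5.0]
width: 0.0592
```

```bash
python3 - <<'E'
from h import *
s=arm.get_state();print(s['eef_pos'],s['width'])
s=dict(eef_pos=[.5417,.3329,.1708],ee_rot=[3.1408,-.0007,-1.5695])
im=cv2.imread('pics/w3.png')[:,:,::-1];i=cam('wrist',s)
HSV['yellow']=((22,60,120),(36,255,255))
for h in blobs(np.ascontiguousarray(im),'yellow'): print(h.mean(0),centre(i,h,.012))
E
```

```text
[0.43530738 0.22235075 0.02716015] 0.05923978505133807
[448.8 293.4] [351 441  25]
[116.53333333 292.86666667] [730 441  25]
[293.  121.3] [534 259  23]
[178.91176471 110.64705882] [640 247  33]
[192.17391304  18.56521739] [627 149  24]
```

Call:
arm_command(
  motion=[
    [[0,0,-20],[0,0,0],0.5],
    [[0,0,-35],[0,0,0],0.5],
    [[0,0,-30],[0,0,0],0.5],
    [[16,-12,-5],[0,0,0],0.5],
    [[28,-20,0],[0,0,0],0.5],
    [[28,-20,0],[0,0,0],0.5],
    [[28,-20,0],[0,0,0],0.5],
    [[28,-20,0],[0,0,0],0.5],
    [[28,-20,0],[0,0,0],0.5],
    [[28,-20,0],[0,0,0],0.5],
    [[28,-20,0],[0,0,0],0.5],
    [[28,-20,0],[0,0,0],0.5],
    [[16,-12,0],[0,0,0],0.5],
    [[10,-8,0],[0,0,0],0.5],
    [[0,0,0],[0,0,0],0.5],
    [[0,0,0],[0,0,0],0.5],
  ],
)

```text
t: 13.03
eef_pos: [0.6267, -0.0442, 0.116]
ee_rot: [3.141, 0.0, -1.572]
force: [0.2, -0.4, -0.2]
width: 0.0592
```

```bash
python3 - <<'E'
from h import *
s=arm.get_state();print(s['t'],s['eef_pos'],s['width'])
a=arm.grab_frame('scene')[130:300,200:470];b=arm.grab_frame('side')[120:290,150:420]
cv2.imwrite('pics/bl1.png',cv2.resize(np.hstack([a,b]),(800,252))[:,:,::-1])
E
```

```text
13.0333 [ 0.62669064 -0.0441947   0.11601938] 0.059160597887899756
```

View pics/bl1.png

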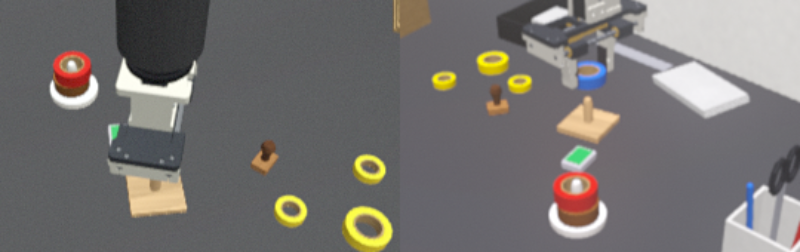

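Blue hangs over the wooden post (right half, 590,75 above 587,105). Lower, release, rise, and go to yellow.

Call:
arm_command(
  motion=[
    [[0,0,18],[0,0,0],0.5],
    [[0,0,22],[0,0,0],0.5],
    [[0,0,20],[0,0,0],0.5],
    [[0,0,10],[0,0,0],0.5],
    [[0,0,5],[0,0,0],0.5],
    [[0,0,0],[0,0,0],0.5],
    [[0,0,0],[0,0,0],0.5],
    [[0,0,0],[0,0,0],1],
    [[0,0,0],[0,0,0],1],
    [[0,0,0],[0,0,0],1],
    [[0,0,0],[0,0,0],1],
    [[0,0,0],[0,0,0],1],
    [[0,0,-15],[0,0,0],1],
    [[0,0,-30],[0,0,0],1],
    [[0,0,-35],[0,0,0],1],
    [[0,0,-20],[0,0,0],1],
  ],
)

```text
t: 14.47
eef_pos: [0.6282, -0.044, 0.1451]
ee_rot: [-3.138, -0.0, -1.57]
force: [1.0, 0.0, 0.6]
width: 0.0876
```

Call:
arm_command(
  motion=[
    [[-20,-1,0],[0,0,0],1],
    [[-35,-2,0],[0,0,0],1],
    [[-35,-2,0],[0,0,0],1],
    [[-35,-2,0],[0,0,0],1],
    [[-35,-2,0],[0,0,0],1],
    [[-35,-2,0],[0,0,0],1],
    [[-35,-2,0],[0,0,0],1],
    [[-35,-1,0],[0,0,0],1],
    [[-18,0,0],[0,0,0],1],
    [[-8,0,0],[0,0,0],1],
    [[0,0,0],[0,0,0],1],
    [[0,0,0],[0,0,0],1],
  ],
)

```text
t: 15.47
eef_pos: [0.6408, 0.2466, 0.1413]
ee_rot: [3.141, -0.0, -1.571]
force: [-0.5, 0.1, 0.4]
width: 0.0877
```

```bash
python3 - <<'E'
from h import *
s=arm.get_state();print(s['t'],s['eef_pos'],s['width'])
a=arm.grab_frame('scene')[130:300,200:470];b=arm.grab_frame('side')[120:290,150:420]
cv2.imwrite('pics/y1.png',cv2.resize(np.hstack([a,b]),(800,252))[:,:,::-1])
E
```

```text
15.4667 [0.64078203 0.24658743 0.14134165] 0.0876917884934327
```

View pics/y1.png

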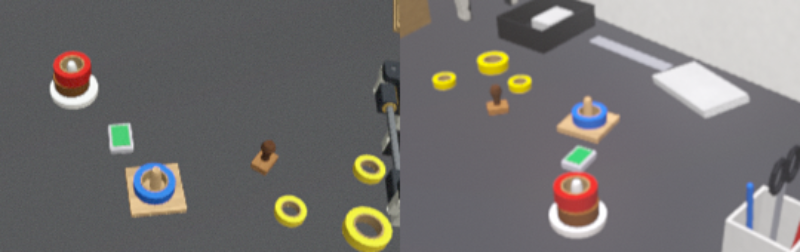

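Blue is on the wooden stand (155,183). Grasp yellow.

Call:
arm_command(
  motion=[
    [[0,0,20],[0,0,0],1],
    [[0,0,30],[0,0,0],1],
    [[0,0,30],[0,0,0],1],
    [[0,0,20],[0,0,0],1],
    [[0,0,10],[0,0,0],1],
    [[0,0,4],[0,0,0],1],
    [[0,0,0],[0,0,0],1],
    [[0,0,0],[0,0,0],0.5],
    [[0,0,0],[0,0,0],0.5],
    [[0,0,0],[0,0,0],0.5],
    [[0,0,0],[0,0,0],0.5],
    [[0,0,0],[0,0,0],0.5],
    [[0,0,0],[0,0,0],0.5],
  ],
)

```text
t: 16.65
eef_pos: [0.6412, 0.2473, 0.0283]
ee_rot: [-3.141, 0.0, -1.571]
force: [-1.9, 1.1, 3.4]
width: 0.0584
```

Call:
arm_command(
  motion=[
    [[0,0,-20],[0,0,0],0.5],
    [[0,0,-35],[0,0,0],0.5],
    [[0,0,-30],[0,0,0],0.5],
    [[18,1,-5],[0,0,0],0.5],
    [[30,2,0],[0,0,0],0.5],
    [[30,2,0],[0,0,0],0.5],
    [[30,2,0],[0,0,0],0.5],
    [[30,1,0],[0,0,0],0.5],
    [[30,1,0],[0,0,0],0.5],
    [[30,1,0],[0,0,0],0.5],
    [[30,1,0],[0,0,0],0.5],
    [[30,1,0],[0,0,0],0.5],
    [[20,1,0],[0,0,0],0.5],
    [[13,0,0],[0,0,0],0.5],
    [[0,0,0],[0,0,0],0.5],
    [[0,0,0],[0,0,0],0.5],
  ],
)

```text
t: 17.98
eef_pos: [0.6281, -0.0443, 0.1175]
ee_rot: [-3.141, 0.0, -1.572]
force: [0.5, 1.6, -0.2]
width: 0.0582
```

```bash
python3 - <<'E'
from h import *
s=arm.get_state();print(s['t'],s['eef_pos'],s['width'])
a=arm.grab_frame('scene')[130:300,200:470];b=arm.grab_frame('side')[120:290,150:420]
cv2.imwrite('pics/y2.png',cv2.resize(np.hstack([a,b]),(800,252))[:,:,::-1])
E
```

```text
17.9833 [ 0.62810516 -0.04431426  0.11752907] 0.0582142508000568
```

View pics/y2.png

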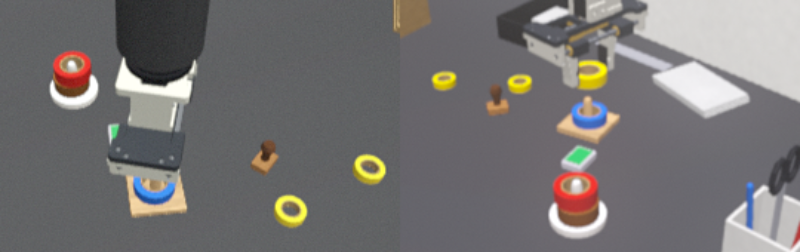

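Yellow hangs over the blue roll and the post. Lower, release and clear away.

Call:
arm_command(
  motion=[
    [[0,0,14],[0,0,0],0.5],
    [[0,0,18],[0,0,0],0.5],
    [[0,0,14],[0,0,0],0.5],
    [[0,0,7],[0,0,0],0.5],
    [[0,0,2],[0,0,0],0.5],
    [[0,0,0],[0,0,0],0.5],
    [[0,0,0],[0,0,0],1],
    [[0,0,0],[0,0,0],1],
    [[0,0,0],[0,0,0],1],
    [[0,0,0],[0,0,0],1],
    [[0,0,0],[0,0,0],1],
    [[0,0,-15],[0,0,0],1],
    [[0,0,-35],[0,0,0],1],
    [[0,0,-40],[0,0,0],1],
    [[-20,0,-20],[0,0,0],1],
    [[-40,0,0],[0,0,0],1],
    [[-40,0,0],[0,0,0],1],
    [[-40,0,0],[0,0,0],1],
    [[-20,0,0],[0,0,0],1],
    [[0,0,0],[0,0,0],1],
  ],
)

```text
t: 19.75
eef_pos: [0.6282, 0.1201, 0.1729]
ee_rot: [-3.14, 0.001, -1.567]
force: [-0.8, 0.1, -0.6]
width: 0.0872
```

```bash
python3 - <<'E'
from h import *
s=arm.get_state();print(s['t'],s['eef_pos'],s['width'])
a=arm.grab_frame('scene')[130:300,200:470];b=arm.grab_frame('side')[120:290,150:420]
cv2.imwrite('pics/f.png',cv2.resize(np.hstack([a,b]),(800,252))[:,:,::-1])
look('wrist',['green'])
E
```

```text
19.75 [0.62822148 0.12010078 0.17289842] 0.0871563458203176
```

View pics/f.png

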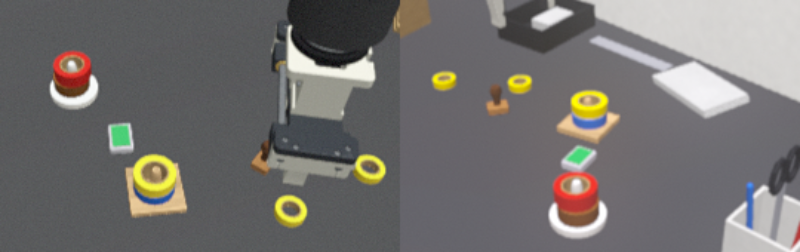

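Both stacks are level and round their posts, and the arm is clear of everything.

```bash
python3 -c "
from station import arm
print(arm.job_done())"
```

```text
the job is handed in; nothing more can be done
None
```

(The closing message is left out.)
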